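# Turn up the cup warmer by fingertip

## Robot

A 6-joint arm with a two-finger parallel gripper is mounted at the origin on the work surface; the furniture and walls round the work are solid. World frame = base frame: x ahead of the robot, y to its left, z up, the work surface at z = 0. Lengths are in mm, angles in rad, forces in N, time in s.
With the tool pointing down it reaches from about 250 to 775 mm from the base axis. Payload 8.9 kg.
Tool frame: the origin (TCP) lies midway between the tips of the shut fingers; the grasp point (between the pads) lies 19 mm behind it; z points along the fingers, y is the line along which they close (so a half turn about z gives the same grasp; the last joint's range is limited). The gripper opens to 85 mm and grips with 20 to 120 N. Pads are 22 mm wide; open, the fingers measure 114 mm over their backs; the gripper's body (76 mm by 85 mm) begins 54 mm behind the grasp point. The pads swing forward as they close: fully open they stand 13 mm farther back than shut.
Start: joints at [-1.465, 0.291, -0.153, 1.127, 0, 1.431], TCP at [127.242, -509.346, 231.305] pointing down, gripper open.
Joint ranges: [-2.52, 2.52], [-0.91, 1.74], [-1.3, 1.37], [-1.96, 2.02], [-1.52, 1.47], [-3.14, 3.14]. Speed limits (rad/s): [2.22, 2.22, 2.79, 3.14, 3.14, 3.14].

## Interface

Orientations are given as a 3x3 rotation matrix whose columns are the frame's x, y, z axes.
In Python, from workcell import sensors, cams, manip, finder gives the robot as it stands.
- The arm moves only by the tool move_arm, never from a script. Its argument "deltas" is a list that holds one entry, the list of rows, each a list of 6 numbers: the shift along the world's x, y, z each as a share of 0.75 m, from -1 to 1, then the turn, a rotation vector about the world's x, y, z each as a share of 30 degrees, from -1 to 1. In form: [[[x, y, z, ax, ay, az], ...]]. A call has 1 to 12 rows; each row is the pose to reach, as a shift and turn from the pose commanded when the call began; what a row does not reach only later rows make up. A row lasts 1/12 s, in which the tool goes at most 41.7 mm and 7.16 degrees, less where a joint would pass 70% of its speed; a pose out of reach is approached as far as the arm can. A call with a number of a shift or a turn outside -1 to 1 is refused whole. A call with a gripper value outside its range is refused whole. "hand" is the opening, from -1 (shut) to 1 (fully open), set as the call begins (left out, the last holds). The fingers move at their own pace and stop on an object; "squeeze" is the grip in N (left out, the last holds). Time passes only in rows, so rows that repeat a pose let the fingers close. It gives the time, the measured TCP pose, the force, the opening and the grip force at its end, in the units of the state.
- sensors.get_state(): the state, without advancing time (a new reading comes with each control period).
- cams.grab_frame(name): name is "side" or "top" or "wrist"; returns a dict with "pixels" (400x640x3 uint8, blue, green, red), "mtx" (3x3 intrinsics, pixels), "extrinsics" (4x4, takes a point from camera to world coordinates); the wrist camera has in their place "hand_eye" (4x4, takes a point from camera to tool coordinates, whose origin is the TCP and whose axes are the flange's). Camera axes: x right, y down, z forward; pixel columns grow to the right and rows downward; lengths in mm; the calibration is good to about 2 mm. The wrist camera is an equidistant fisheye: a pixel r from the principal point sees the ray r / f radians off the axis. A picture is of the moment at which its call begins: read the wrist's pose just before it. There is no depth.
- manip.hand_in(): hands the job in; it is judged then, once.
Trained networks look in the newest picture that a camera, given by its name, has taken for a name from the list of things; names that differ only in an ending like _2 or _b are one class to them, and where a whole thing is asked for, a point or a joint stands for the part that bears it (a point fixed in the world has none). Each returns a list of dicts, best first, with "p" (0 to 1); they miss things now and then, are a little off and sometimes report something else, mostly with a low value. They report only what shows in the picture. A call takes as long as a camera call.
- finder.cut_out(camera, thing): "region" (400x640 bool, what is visible of it).
- finder.mark_of(camera, thing): "location" ([x, y, z] in mm, in world coordinates, good to about 4 mm: a listed point, or the origin of a listed thing).
The state is a dict: "clock": time; "joint_positions": joint angles; "qd": joint speeds; "joint_torque": joint torques, N m; "tcp_pos": TCP position; "ee_rot": TCP orientation; "ft_force": force on the tool from outside, world axes, zero at the start; "ft_torque": the same for the moment, N m; "opening": finger opening in mm; "grasp_force": force on a finger pad.
Only numpy, scipy, OpenCV 4.12 (cv2) and the standard library are available. Lean on these libraries where they do the work, as an engineer would, in place of code of your own. Each camera call takes 0.05 s, during which the arm holds its last target. There are 200 camera calls.

## Task

Turn up the cup warmer so the two espressos on it stay hot: the knurled dial is too wide to grip, so press lightly on it with the fingertips and turn it clockwise by friction until it clicks in with its white line at the third of the four dots (counted from the smallest), never past it into the fourth. Then let go, with the two shot glasses and the milk pitcher left standing where they are.

Things in the scene. Friction and masses are not known exactly. Their poses are not given: they have to be found in the camera images.
- warmer: flat black cup warmer fixed to the table, 160 (its x) by 340 mm (its y), housing top at z = 34 mm. Origin: centre of its underside; x to its back, y to its left end, z up. Steel plate with two shot glasses at y -160 to +16 mm, top z = 37 mm. Dial axis at x 0, y +98 mm. Four white dots lie 66 mm from that axis, round the dial's far side, growing left to right (5, 8, 11, 14 mm wide).
- dial_face (a point): centre of the dial's flat top face, on its vertical axis, 58 mm above the table; turns and sinks with it. Grey disc 96 mm wide, 16 mm thick, knurled rim, serrated face (friction about 1, varies), white pointer line. It sits on a spring: pressed, it sinks up to 6 mm (2 N to start, about 5 N at 3 mm, 9 N at 6 mm, then a hard stop) and rises when let go.
- dial (a joint): dial angle in rad, growing clockwise from above. Clicks at 0 (line at the smallest dot, 0.94 rad left of the warmer's x axis), 0.63 (second), 1.26 (third), 1.88 (fourth, largest dot); stops at -0.10, 1.98. Ridges at about 0.31, 0.94, 1.57 take up to 0.06 N m; let go between two ridges, it springs to the click there. Starts in the first or second click.
- shot_a: a shot glass with espresso, 50 mm wide and 64 mm tall, loose on the warmer's steel plate; origin at the centre of its underside. Leave it alone.
- shot_b: a like shot glass beside it on the plate. Leave it alone.
- pitcher_a: a steel milk pitcher, 111 x 74 x 104 mm, loose on the table to the left of the warmer; origin at the centre of its underside. Leave it alone.

How it is judged:
By the outcome, as a careful person would: the job done as asked, in the order asked, and still so for the second after the job is handed in, with the robot touching nothing.
It also fails if it takes over 38 s, if anything falls off the work surface, if the arm or the gripper's body presses on something with over 40 N, if the wrist force passes 120 N, or if a joint passes its speed limit or range.

## Working session

There is one attempt and no reset: what is moved stays moved. The work goes in short steps, Python scripts to look and compute and a tool call to move; the robot and the scene stay as the last step left them, time stands still between calls to the robot, and variables do not carry over. Pictures are saved under pics/ and viewed, at most 10 in all, crops included, and the job is handed in when it is done.

Besides the shell and the picture viewer there is one more tool, called after "Call:" as a command line: name --argument value ..., lists and objects as JSON in quotes. move_arm: Moves the arm, as the interface text tells. Shift numbers are shares of 0.75 m and turn numbers shares of 30 degrees, none past 1 either way. Its arguments: {"type":"object","properties":{"deltas":{"type":"array"},"hand":{"type":"number"},"squeeze":{"type":"number"}},"required":["deltas"]}

```bash
mkdir -p pics; python3 - <<'E'
from workcell import sensors,cams,finder
import cv2,numpy as np
for c in ["top","side"]:
    f=cams.grab_frame(c); cv2.imwrite(f"pics/{c}0.png",f["pixels"]); np.savez(f"{c}.npz",K=f["mtx"],E=f["extrinsics"])
    for t in ["warmer","dial_face","shot_a","pitcher_a"]:
        print(c,t,[(np.round(r["location"],0),round(r["p"],2)) for r in finder.mark_of(c,t)[:3]])
s=sensors.get_state();print(s["clock"],s["tcp_pos"],s["ee_rot"],s["ft_force"])
E
```

```text
top warmer [(array([543., -45.,   3.]), 0.7)]
top dial_face [(array([516.,  47.,  59.]), 0.72)]
top shot_a [(array([ 623., -125.,   37.]), 0.8), (array([ 550., -161.,   40.]), 0.65)]
top pitcher_a [(array([490., 215.,  -2.]), 0.62)]
side warmer [(array([546., -40.,   1.]), 0.85)]
side dial_face [(array([ 550., -160.,   38.]), 0.7)]
side shot_a [(array([ 555., -165.,   36.]), 0.96), (array([ 617., -126.,   37.]), 0.59)]
side pitcher_a [(array([493., 218.,   2.]), 0.6)]
0.5 [ 127.24824607 -509.3234715   231.28074443] [[ 9.70175866e-01  2.42402122e-01 -2.97151346e-05]
 [ 2.42402123e-01 -9.70175865e-01  4.61953326e-05]
 [-1.76310597e-05 -5.20206085e-05 -9.99999998e-01]] [-0.04296343 -0.65159844  0.09876288]
```

View pics/top0.png

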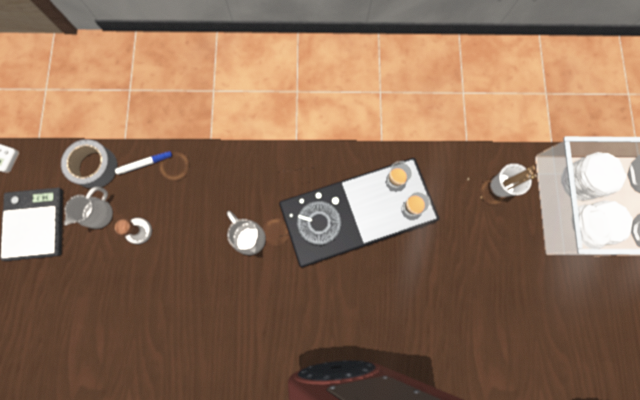

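View pics/side0.png

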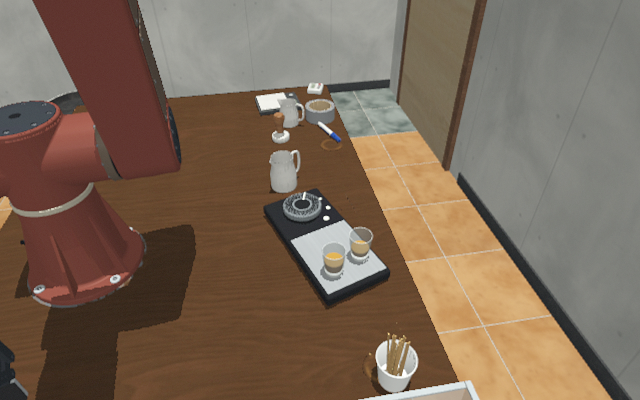

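```bash
python3 - <<'E'
import cv2,numpy as np
from workcell import finder,cams
f=cams.grab_frame("top");im=f["pixels"];K,E=f["mtx"],f["extrinsics"]
def bp(u,v,z):
    d=E[:3,:3]@np.linalg.inv(K)@[u,v,1];o=E[:3,3];return o+d*(z-o[2])/d[2]
x0,y0,x1,y1=275,180,365,270
cv2.imwrite("pics/c.png",cv2.resize(im[y0:y1,x0:x1],None,fx=6,fy=6,interpolation=cv2.INTER_CUBIC))
m=(im.min(2)>170).astype(np.uint8)[y0:y1,x0:x1]
n,l,s,c=cv2.connectedComponentsWithStats(m)
for i in range(1,n): print(s[i],c[i]+[x0,y0],bp(*(c[i]+[x0,y0]),34).round(0))
r=finder.cut_out("top","dial_face")[0];g=np.argwhere(r["region"]);print(r["p"],len(g),g.min(0),g.max(0),bp(*g.mean(0)[::-1],58).round(1))
r=finder.cut_out("top","warmer")[0];R=cv2.minAreaRect(np.argwhere(r["region"])[:,::-1].astype(np.float32));print(R)
P=[bp(*p,34)[:2] for p in cv2.boxPoints(R)];print(np.round(P))
E
```

```text
[ 67   0  23  63 793] [356.63051702 202.04918033] [565. -38.  34.]
[40 12  7  7 33] [318.18181818 195.18181818] [580.  50.  34.]
[57 17  7  8 44] [334.97727273 200.20454545] [569.  12.  34.]
[24 19  5  5 19] [301.21052632 200.63157895] [567.  89.  34.]
[30 28  1  1  1] [305. 208.] [550.  80.  34.]
[ 23  31  32  23 181] [312.96132597 220.80662983] [521.  62.  34.]
[15 34  3  3  8] [290.875 214.875] [534. 112.  34.]
[62 34  2  8 11] [337.45454545 217.63636364] [528.   6.  34.]
[63 45  1  3  3] [338. 226.] [509.   5.  34.]
[26 51  6  8 13] [303.61538462 234.46153846] [489.  83.  34.]
[59 53  2  2  2] [334.5 233.5] [492.  13.  34.]
[56 55  3  4  7] [331.57142857 236.42857143] [485.  20.  34.]
[33 58 18  5 39] [315.38461538 240.58974359] [476.  56.  34.]
[52 60  1  1  1] [327. 240.] [477.  30.  34.]
0.77 1456 [203 297] [244 340] [512.3  49.7  58. ]
((358.800048828125, 211.90000915527344), (69.25386810302734, 147.0458984375), 71.56504821777344)
[[ 563.  142.]
 [ 677. -184.]
 [ 521. -227.]
 [ 415.   90.]]
```

View pics/c.png

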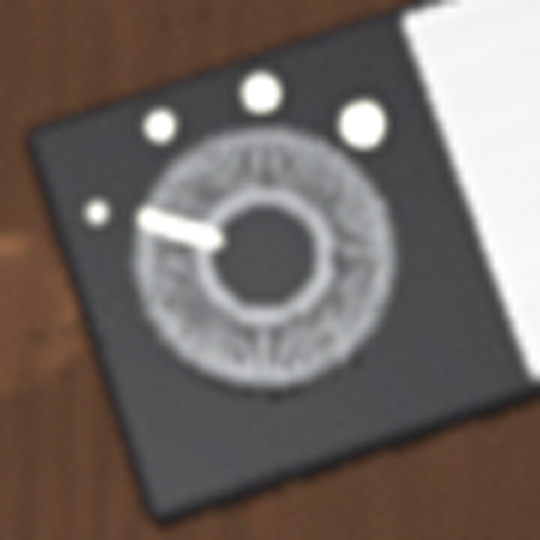

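The warmer is seen with its back away from the robot. The dots are at crop pixels (96,212), (160,127), (261,92) and (362,125), and the line at (180,228) points at the smallest dot, so the dial is in the first click. Its axis is at about (514, 49).

Call:
move_arm --deltas '[[[0.26,0.372,0,0,0,1],[0.26,0.372,0,0,0,1],[0.26,0.372,0,0,0,1],[0.26,0.372,0,0,0,1],[0.26,0.372,0,0,0,1],[0.26,0.372,0,0,0,1],[0.26,0.372,0,0,0,1],[0.26,0.372,0,0,0,1],[0.26,0.372,0,0,0,1],[0.26,0.372,0,0,0,1]]]' --hand 0.29 --squeeze 20

```text
clock: 1.48
tcp_pos: [323.4, -228.3, 231.5]
ee_rot: [[0.716, 0.698, 0.001], [0.698, -0.716, -0.0], [0.0, 0.0, -1.0]]
ft_force: [-0.5, 0.2, 0.3]
opening: 54.7
grasp_force: 0.0
```

Call:
move_arm --deltas '[[[0.256,0.372,0,0,0,1],[0.256,0.372,0,0,0,1],[0.256,0.372,0,0,0,1],[0.256,0.372,0,0,0,1],[0.256,0.372,0,0,0,1],[0.256,0.372,0,0,0,1],[0.256,0.372,0,0,0,1],[0.256,0.372,0,0,0,1],[0.256,0.372,0,0,0,1],[0.256,0.372,0,0,0,1],[0.256,0.372,0,0,0,1],[0.256,0.372,0,0,0,1]]]'

```text
clock: 2.48
tcp_pos: [513.7, 46.9, 231.2]
ee_rot: [[0.277, 0.961, -0.001], [0.961, -0.277, -0.0], [-0.001, -0.001, -1.0]]
ft_force: [-0.1, 0.4, 0.3]
opening: 55.2
grasp_force: 0.0
```

```bash
python3 - <<'E'
from workcell import sensors,cams,finder
import cv2
s=sensors.get_state();print({k:s[k] for k in ["clock","joint_positions","tcp_pos","ee_rot","ft_force","opening"]})
f=cams.grab_frame("wrist");cv2.imwrite("pics/w1.png",f["pixels"]);print(f["hand_eye"].round(2),f["mtx"])
print([(r["location"],r["p"]) for r in finder.mark_of("wrist","dial_face")[:2]])
E
```

```text
{'clock': 2.4833, 'joint_positions': array([-5.03881018e-02,  2.73996658e-01, -1.76817884e-01,  1.12068736e+00,
       -5.22195606e-04,  1.80100775e+00]), 'tcp_pos': array([513.68193417,  46.91785119, 231.17038716]), 'ee_rot': array([[ 2.76931353e-01,  9.60889427e-01, -7.30986131e-04],
       [ 9.60889472e-01, -2.76931736e-01, -4.85994993e-04],
       [-6.69420709e-04, -5.67809627e-04, -9.99999615e-01]]), 'ft_force': array([-0.10322307,  0.37725241,  0.29711075]), 'opening': 55.21082050906426}
[[   0.     -0.96   -0.27   69.2 ]
 [   1.      0.      0.      0.35]
 [  -0.     -0.27    0.96 -142.57]
 [   0.      0.      0.      1.  ]] [[309.70691629   0.         317.80194123]
 [  0.         309.70691629 196.48407185]
 [  0.           0.           1.        ]]
[([514.5, 48.7, 60.2], 0.92)]
```

View pics/w1.png

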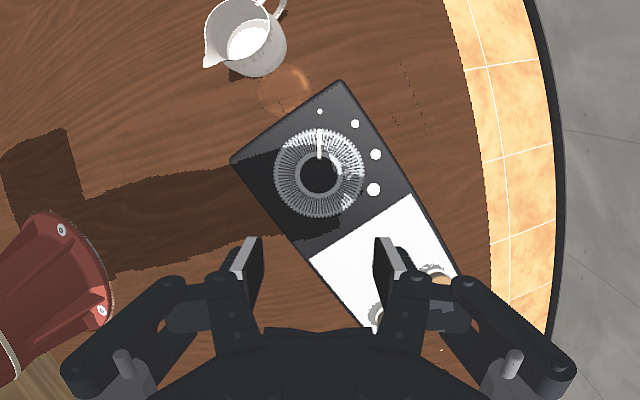

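The wrist view shows the dial at (318,174) with its line at the smallest dot (320,111). The axis reads (514.5, 48.7), which matches the top camera. Next I descend, with another 30° of counter-turn to give joint 6 room.

Call:
move_arm --deltas '[[[0,0,-0.05,0,0,0.25],[0,0,-0.1,0,0,0.5],[0,0,-0.15,0,0,0.75],[0,0,-0.2,0,0,1],[0,0,-0.212,0,0,1],[0,0,-0.216,0,0,1],[0,0,-0.216,0,0,1],[0,0,-0.216,0,0,1],[0,0,-0.216,0,0,1]]]'

```text
clock: 3.33
tcp_pos: [515.9, 48.4, 71.4]
ee_rot: [[-0.24, 0.971, 0.004], [0.971, 0.24, -0.0], [-0.001, 0.003, -1.0]]
ft_force: [0.5, -0.5, -0.2]
opening: 55.2
grasp_force: 0.0
```

Call:
move_arm --deltas '[[[0,0,-0.004,0,0,0],[0,0,-0.008,0,0,0],[0,0,-0.011,0,0,0],[0,0,-0.0133,0,0,0],[0,0,-0.0133,0,0,0],[0,0,-0.0133,0,0,0]]]'

```text
clock: 3.83
tcp_pos: [514.1, 48.7, 59.2]
ee_rot: [[-0.242, 0.97, -0.0], [0.97, 0.242, 0.0], [0.0, -0.0, -1.0]]
ft_force: [0.2, 0.0, 0.3]
opening: 54.8
grasp_force: 0.0
```

Call:
move_arm --deltas '[[[0,0,-0.002,0,0,0],[0,0,-0.004,0,0,0],[0,0,-0.0053,0,0,0],[0,0,-0.0053,0,0,0],[0,0,-0.0053,0,0,0]]]'

```text
clock: 4.25
tcp_pos: [514.2, 48.7, 55.3]
ee_rot: [[-0.242, 0.97, -0.0], [0.97, 0.242, 0.0], [0.0, -0.0, -1.0]]
ft_force: [-0.8, -0.8, -0.2]
opening: 55.0
grasp_force: 0.0
```

Call:
move_arm --deltas '[[[0,0,-0.0015,0,0,0],[0,0,-0.0027,0,0,0],[0,0,-0.0027,0,0,0],[0,0,-0.0027,0,0,0]]]'

```text
clock: 4.58
tcp_pos: [514.4, 48.6, 53.5]
ee_rot: [[-0.242, 0.97, 0.0], [0.97, 0.242, -0.0], [-0.0, 0.0, -1.0]]
ft_force: [-0.5, 0.2, 2.3]
opening: 54.9
grasp_force: 1.2
```

Call:
move_arm --deltas '[[[0,0,-0.002,0,0,0],[0,0,-0.004,0,0,0],[0,0,-0.004,0,0,0],[0,0,-0.004,0,0,0]]]'

```text
clock: 4.92
tcp_pos: [514.4, 48.6, 50.5]
ee_rot: [[-0.242, 0.97, 0.0], [0.97, 0.242, -0.0], [-0.0, 0.0, -1.0]]
ft_force: [-1.4, -0.3, 5.8]
opening: 54.8
grasp_force: 3.0
```

Call:
move_arm --deltas '[[[0,0,0,0,0,-0.1],[0,0,0,0,0,-0.2],[0,0,0,0,0,-0.3],[0,0,0,0,0,-0.4],[0,0,0,0,0,-0.5],[0,0,0,0,0,-0.6],[0,0,0,0,0,-0.7],[0,0,0,0,0,-0.8],[0,0,0,0,0,-0.9],[0,0,0,0,0,-1],[0,0,0,0,0,-1],[0,0,0,0,0,-1]]]'

```text
clock: 5.92
tcp_pos: [514.0, 49.1, 50.4]
ee_rot: [[0.275, 0.961, -0.0], [0.961, -0.275, 0.001], [0.001, -0.001, -1.0]]
ft_force: [-2.3, 3.1, 7.1]
opening: 55.0
grasp_force: 3.0
```

```bash
cat > look.py <<'E'
from workcell import sensors,cams
import cv2,numpy as np,sys
s=sensors.get_state();f=cams.grab_frame("wrist");im=f["pixels"];K,H=f["mtx"],f["hand_eye"]
R,t=s["ee_rot"],s["tcp_pos"]
# rectified top view about the dial: 3 px/mm, warmer x up, at z=56
c=np.array([514.3,48.9]);n=480;vx=np.array([np.cos(.0),np.sin(.0)])
i,j=np.mgrid[0:n,0:n]
def view(z):
    P=np.stack([c[0]-(i-n/2)/3,c[1]-(j-n/2)/3,np.full(i.shape,z)],-1)
    q=((P-t)@R-H[:3,3])@H[:3,:3]
    rr=np.hypot(q[...,0],q[...,1]);th=np.arctan2(rr,q[...,2])*K[0,0]/np.maximum(rr,1e-6)
    return cv2.remap(im,(K[0,2]+th*q[...,0]).astype(np.float32),(K[1,2]+th*q[...,1]).astype(np.float32),cv2.INTER_LINEAR)
cv2.imwrite(sys.argv[1],np.hstack([view(56.)[:, 0:480],cv2.resize(im,(320,200)).repeat(1,0)[:0].reshape(0,320,3)]) if 0 else view(56.))
print(s["clock"],s["joint_positions"][5],s["ft_force"],s["ft_torque"])
E
python3 look.py pics/l1.png
```

```text
5.9167 1.8027185647048936 [-2.31313254  3.098601    7.06184454] [ 0.46862618  0.47786081 -0.01870226]
```

View pics/l1.png

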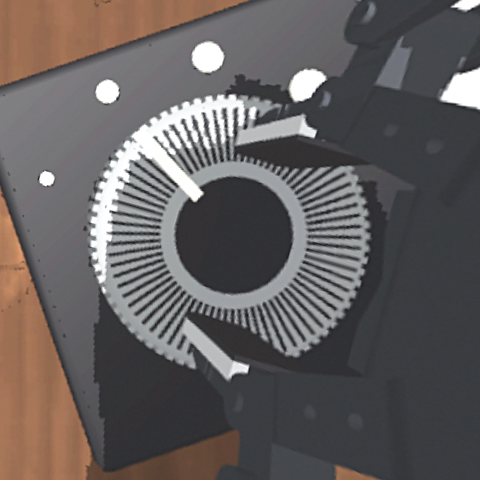

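The rectified view shows the line from (195,195) to (148,140), about 40° left of world x. It has followed the fingers 1:1 and sits just short of the second dot (107,91). About 39° remains.

Call:
move_arm --deltas '[[[0,0,0,0,0,-0.1],[0,0,0,0,0,-0.2],[0,0,0,0,0,-0.3],[0,0,0,0,0,-0.4],[0,0,0,0,0,-0.5],[0,0,0,0,0,-0.6],[0,0,0,0,0,-0.7],[0,0,0,0,0,-0.8],[0,0,0,0,0,-0.9],[0,0,0,0,0,-1],[0,0,0,0,0,-1],[0,0,0,0,0,-1]]]'

```text
clock: 6.97
tcp_pos: [513.8, 49.7, 50.3]
ee_rot: [[0.719, 0.695, -0.001], [0.695, -0.719, 0.002], [0.001, -0.002, -1.0]]
ft_force: [-1.8, 5.0, 6.0]
opening: 55.1
grasp_force: 3.0
```

```bash
python3 look.py pics/l2.png
```

```text
6.9667 2.3263258300508745 [-1.83900476  5.03582873  5.96331624] [ 1.12890148  0.53999938 -0.03223734]
```

View pics/l2.png

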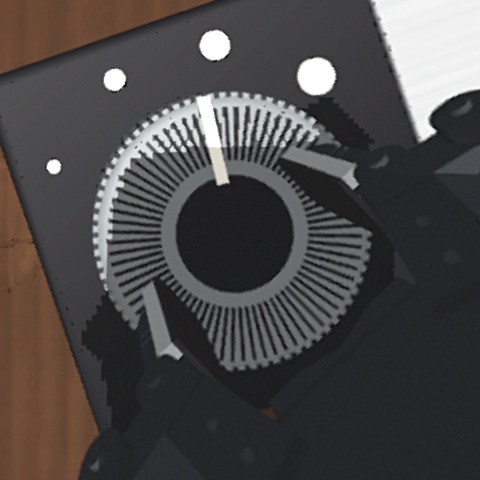

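The line now runs from (222,185) to (205,98), about 11° left of x and about 10° short of the third dot. I'll turn 10° more.

Call:
move_arm --deltas '[[[0,0,0,0,0,-0.08],[0,0,0,0,0,-0.16],[0,0,0,0,0,-0.24],[0,0,0,0,0,-0.33],[0,0,0,0,0,-0.33],[0,0,0,0,0,-0.33]]]'

```text
clock: 7.52
tcp_pos: [513.9, 49.8, 50.3]
ee_rot: [[0.828, 0.561, -0.0], [0.561, -0.828, 0.002], [0.001, -0.002, -1.0]]
ft_force: [-2.6, 4.9, 6.2]
opening: 55.1
grasp_force: 3.0
```

Call:
move_arm --deltas '[[[0,0,0.003,0,0,0],[0,0,0.006,0,0,0],[0,0,0.01,0,0,0],[0,0,0.03,0,0,0],[0,0,0.07,0,0,0],[0,0,0.12,0,0,0],[0,0,0.16,0,0,0],[0,0,0.2,0,0,0],[0,0,0.2,0,0,0],[0,0,0.2,0,0,0]]]'

```text
clock: 8.35
tcp_pos: [515.4, 48.3, 201.9]
ee_rot: [[0.828, 0.561, 0.003], [0.561, -0.828, -0.001], [0.002, 0.003, -1.0]]
ft_force: [-0.2, -0.4, -1.4]
opening: 55.6
grasp_force: 0.0
```

```bash
python3 look.py pics/l3.png; python3 - <<'E'
from workcell import finder,cams
for c in ["top","side"]:
    cams.grab_frame(c)
    for t in ["shot_a","pitcher_a"]: print(c,t,[(r["location"],r["p"]) for r in finder.mark_of(c,t)[:2]])
E
```

```text
8.35 2.498723772549613 [-0.23904305 -0.44126998 -1.42112544] [0.01133878 0.01414827 0.00870494]
top shot_a [([551.6, -163.1, 42.1], 0.65)]
top pitcher_a [([489.0, 217.8, -1.9], 0.5)]
side shot_a [([554.9, -162.4, 39.3], 0.69), ([614.3, -126.8, 35.8], 0.68)]
side pitcher_a [([489.6, 216.8, 1.0], 0.66)]
```

View pics/l3.png

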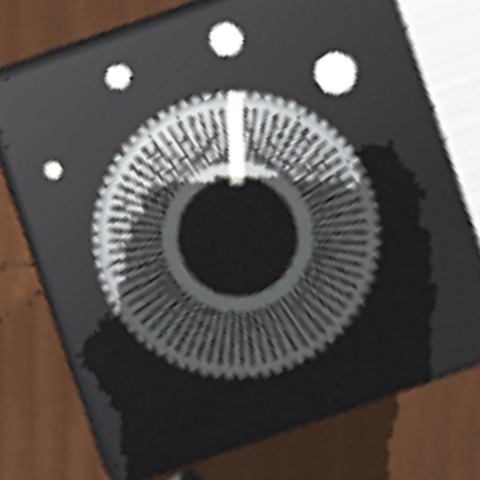

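The line, at (236,90) to (236,183), points at the third dot (226,38). The dial is free of the fingers, and the glasses and pitcher have not moved.

```bash
python3 -c "
from workcell import manip
print(manip.hand_in())"
```

```text
the job is handed in; nothing more can be done
None
```

The dial was turned from the first click to the third dot, released and handed in at about 8.5 s of the 38 s; the line points at the third dot, and the shot glasses and pitcher were not moved.

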